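# Book two parts out of the rack

## Task

The ball bearing and the piston are being taken into use: book both out on the blue parts rack by gently pushing the yellow tally button in front of each of these two parts fully in with the fingertips, in either order, then withdraw. Leave the other two buttons out, and do not move or pick up any of the parts in the bays or the things lying about.

Things in the scene. Friction and masses are not known exactly. Their poses are not given: they have to be found in the camera images.
- rack: blue steel parts rack, fixed, 170 mm deep (x) x 384 mm wide (y, to the left); origin centre of underside. At its front (-x) a deck 60 mm deep, top 55 mm above the table, with four yellow tally buttons in a row; behind it four open bays at 95 mm pitch (floor 32 mm, dividers 50 mm above the table), a part in each. Each button belongs to the bay 84 mm straight behind it (+x). Numbers run 1 (leftmost, +y) to 4
- tally_1 (a joint): travel of tally button 1 straight down, in m: 0 = out (at the start), 0.010 = fully in. Friction button without snap or return: it stays where it is left. Pushing takes about 3.5 N at first, rising to 6 N at the bottom, then a hard stop. Counts as in beyond 7 mm, as out below 3 mm
- cap_1 (a point): centre of the flat top of tally button 1's yellow cap (28 mm diameter); out, it stands 16 mm above the deck, 71 mm above the table; it moves down with the button; its axes are the rack's
- bay_1 (a point): centre of bay 1's floor, 32 mm above the table; the bay is 108 mm by 91 mm inside
- tally_2 (a joint): travel of tally button 2 straight down, in m: 0 = out (at the start), 0.010 = fully in. Friction button without snap or return: it stays where it is left. Pushing takes about 3.5 N at first, rising to 6 N at the bottom, then a hard stop. Counts as in beyond 7 mm, as out below 3 mm
- cap_2 (a point): centre of the flat top of tally button 2's yellow cap (28 mm diameter); out, it stands 16 mm above the deck, 71 mm above the table; it moves down with the button; its axes are the rack's
- bay_2 (a point): centre of bay 2's floor, 32 mm above the table; the bay is 108 mm by 91 mm inside
- tally_3 (a joint): travel of tally button 3 straight down, in m: 0 = out (at the start), 0.010 = fully in. Friction button without snap or return: it stays where it is left. Pushing takes about 3.5 N at first, rising to 6 N at the bottom, then a hard stop. Counts as in beyond 7 mm, as out below 3 mm
- cap_3 (a point): centre of the flat top of tally button 3's yellow cap (28 mm diameter); out, it stands 16 mm above the deck, 71 mm above the table; it moves down with the button; its axes are the rack's
- bay_3 (a point): centre of bay 3's floor, 32 mm above the table; the bay is 108 mm by 91 mm inside
- tally_4 (a joint): travel of tally button 4 straight down, in m: 0 = out (at the start), 0.010 = fully in. Friction button without snap or return: it stays where it is left. Pushing takes about 3.5 N at first, rising to 6 N at the bottom, then a hard stop. Counts as in beyond 7 mm, as out below 3 mm
- cap_4 (a point): centre of the flat top of tally button 4's yellow cap (28 mm diameter); out, it stands 16 mm above the deck, 71 mm above the table; it moves down with the button; its axes are the rack's
- bay_4 (a point): centre of bay 4's floor, 32 mm above the table; the bay is 108 mm by 91 mm inside
- ball_bearing: ball bearing, bare steel ring 52 mm across with a ring of smaller bore inside, 15 mm high, lying flat; loose in one of the bays; origin at the centre of its underside, z up
- piston: grey engine piston, upright cylinder 65 mm across, 58 mm high; loose in one of the bays; origin at the centre of its underside, z up
- hub_nut: grey steel six-sided hub nut, 40 mm across, 19 mm high, lying flat; loose in one of the bays; origin at the centre of its underside, z up
- relay: black relay cube, 36 x 36 x 27 mm; loose in one of the bays; origin at the centre of its underside, z up
- lens_red: red tail-lamp lens, 76 x 171 x 34 mm, on the table in front of the rack; loose, a bystander; origin at the centre of its underside
- door_hinge: steel door hinge lying flat, 88 x 68 x 11 mm, on the table in front of the rack; loose, a bystander; origin at the centre of its underside
- lens_amber: amber side-lamp lens, 58 x 79 x 26 mm, on the table in front of the rack; loose, a bystander; origin at the centre of its underside

How it is judged:
At the end, for the whole second after the job is handed in: The buttons in front of the ball bearing and of the piston are in (more than 7 mm of their 10 mm), the other two are out (less than 3 mm in), and every part in the bays and every loose thing lies within 12 mm of where it started (((horizontal distance between any of ball_bearing, piston and bay_1 below 0.04 m and value of joint tally_1 above 0.007 m) or (not (horizontal distance between any of ball_bearing, piston and bay_1 below 0.04 m) and value of joint tally_1 below 0.003 m)) and ((horizontal distance between any of ball_bearing, piston and bay_2 below 0.04 m and value of joint tally_2 above 0.007 m) or (not (horizontal distance between any of ball_bearing, piston and bay_2 below 0.04 m) and value of joint tally_2 below 0.003 m)) and ((horizontal distance between any of ball_bearing, piston and bay_3 below 0.04 m and value of joint tally_3 above 0.007 m) or (not (horizontal distance between any of ball_bearing, piston and bay_3 below 0.04 m) and value of joint tally_3 below 0.003 m)) and ((horizontal distance between any of ball_bearing, piston and bay_4 below 0.04 m and value of joint tally_4 above 0.007 m) or (not (horizontal distance between any of ball_bearing, piston and bay_4 below 0.04 m) and value of joint tally_4 below 0.003 m)) and distance of each of ball_bearing, piston, hub_nut, relay, lens_red, door_hinge, lens_amber from where it was at the start of the episode below 0.012 m); the robot touches nothing.
It fails at once if a button in front of the hub nut or the relay is pushed in more than 3 mm ((not (horizontal distance between any of ball_bearing, piston and bay_1 below 0.04 m) and value of joint tally_1 above 0.003 m) or (not (horizontal distance between any of ball_bearing, piston and bay_2 below 0.04 m) and value of joint tally_2 above 0.003 m) or (not (horizontal distance between any of ball_bearing, piston and bay_3 below 0.04 m) and value of joint tally_3 above 0.003 m) or (not (horizontal distance between any of ball_bearing, piston and bay_4 below 0.04 m) and value of joint tally_4 above 0.003 m)).
It fails at once if a part in the bays or a loose thing about is moved or lifted by more than 12 mm (distance of any of ball_bearing, piston, hub_nut, relay, lens_red, door_hinge, lens_amber from where it was at the start of the episode above 0.012 m).
It fails at once if the rack or a button is pressed harder than 25 N (contact force between any of the fingers, the arm and rack above 25 N).
It also fails if it takes over 40 s, if anything falls off the work surface, if the arm or the gripper's body presses on something with over 40 N, if the wrist force passes 120 N, or if a joint passes its speed limit or range.

## Robot

A 6-joint arm with a two-finger parallel gripper is mounted at the origin on a cart in front of the work surface, level with it; the furniture and walls round the work are solid. World frame = base frame: x ahead of the robot, y to its left, z up, the work surface at z = 0. Lengths are in m, angles in rad, forces in N, time in s.
With the tool pointing down it reaches from about 0.35 to 0.875 m from the base axis. Payload 15.5 kg.
Tool frame: the origin (TCP) lies on the centre line of the jaws, within the pads' length; the fingertips stand 11 mm ahead of it and the grasp point (between the pads) lies 8 mm behind it; z points along the fingers, y is the line along which they close (so a half turn about z gives the same grasp; the last joint's range is limited). The gripper opens to 85 mm and grips with 20 to 120 N. Pads are 22 mm wide; open, the fingers measure 114 mm over their backs; the gripper's body (76 mm by 85 mm) begins 54 mm behind the grasp point. The pads swing forward as they close: fully open they stand 13 mm farther back than shut.
Start: joints at [1.169, 0.494, 1.345, -0, 1.302, -0.096], TCP at [0.189, 0.596, 0.242] pointing down, gripper open.
Joint ranges: [-2.91, 2.91], [-0.82, 2.16], [0.22, 2.67], [-1.22, 4.37], [0.12, 2.79], [-3.08, 3.08]. Speed limits (rad/s): [1.89, 1.89, 2.57, 3.01, 3.01, 3.01].

## Interface

Orientations are given as [roll, pitch, yaw] about the fixed x, y, z axes, in that order (R = Rz(yaw) Ry(pitch) Rx(roll)).
In Python, from station import get_obs, optics, bot gives the robot as it stands.
- The arm moves only by the tool arm_command, never from a script. Its argument "commands" is text: rows parted by semicolons, each of 6 numbers parted by spaces: the shift along the world's x, y, z in m, then the turn, a rotation vector about the world's x, y, z in rad. A call has exactly 10 rows; each row is the pose to reach, as a shift and turn from the pose commanded when the call began; what a row does not reach only later rows make up. A row lasts 1/8 s, in which the tool goes at most 62.5 mm and 10.7 degrees, less where a joint would pass 70% of its speed; a pose out of reach is approached as far as the arm can. A call with a gripper value outside its range is refused whole. "gripper" is the gripper's target within -1 to 1 (fully open at 1, half-way at 0, shut at -1), set as the call begins (left out, the last holds). The fingers move at their own pace and stop on an object; the grip force is fixed at half the most. Time passes only in rows, so rows that repeat a pose let the fingers close, or fill a call up. It gives the time, the measured TCP pose, the force, the opening and the grip force at its end, in the units of the state.
- get_obs(): the state, without advancing time (a new reading comes with each control period).
- optics.camera(name): name is "side" or "top"; returns a dict with "pixels" (480x640x3 uint8, red, green, blue), "z_map" (480x640 float32, m along the optical axis (not along the pixel's ray), 0 where there is no reading), "camera_matrix" (3x3 intrinsics, pixels), "extrinsics" (4x4, takes a point from world to camera coordinates). Camera axes: x right, y up, looking along -z (the intrinsics and any distortion apply to the point x, -y, -z); pixel columns grow to the right and rows downward; lengths in m; the calibration is good to about 2 mm. A picture is of the moment at which its call begins.
- bot.job_done(): hands the job in; it is judged then, once.
The state is a dict: "time": time; "joints": joint angles; "joint_vel": joint speeds; "joint_torque": joint torques, N m; "eef_pos": TCP position; "tool_rot": TCP orientation; "ft_force": force on the tool from outside, world axes, zero at the start; "ft_torque": the same for the moment, N m; "finger_gap": finger opening in m; "finger_force": force on a finger pad.
Only numpy, scipy, OpenCV 4.12 (cv2) and the standard library are available. Lean on these libraries where they do the work, as an engineer would, in place of code of your own. Each camera call takes 0.05 s, during which the arm holds its last target. There are 200 camera calls.

## Working session

There is one attempt and no reset: what is moved stays moved. The work goes in short steps, Python scripts to look and compute and a tool call to move; the robot and the scene stay as the last step left them, time stands still between calls to the robot, and variables do not carry over. Pictures are saved under pics/ and viewed, at most 10 in all, crops included, and the job is handed in when it is done.

Besides the shell and the picture viewer there is one more tool, called after "Emit:" in YAML: its name, and indented under it one key for each argument. arm_command: Moves the arm, as the interface text tells. Its arguments: {"type":"object","properties":{"commands":{"type":"string"},"gripper":{"type":"number"}},"required":["commands"]}

```bash
mkdir -p pics
cat > h.py <<'E'
import numpy as np, cv2
from station import get_obs, optics, bot
def world(c):
    z=c["z_map"]; K=c["camera_matrix"]; T=np.linalg.inv(c["extrinsics"])
    v,u=np.mgrid[:480,:640]
    p=np.stack([(u-K[0,2])/K[0,0]*z,-(v-K[1,2])/K[1,1]*z,-z,np.ones_like(z)],-1)
    return (p@T.T)[...,:3]
E
python3 - <<'E'
from h import *
print(get_obs())
for n in("top","side"):
    c=optics.camera(n); cv2.imwrite(f"pics/{n}0.png",c["pixels"][...,::-1])
    W=world(c); h=cv2.cvtColor(c["pixels"],cv2.COLOR_RGB2HSV)
    m=((h[...,0]>20)&(h[...,0]<35)&(h[...,1]>130)&(h[...,2]>90)&(W[...,2]>.06)&(W[...,2]<.08)&(c["z_map"]>0)).astype(np.uint8)
    k,l,s,ce=cv2.connectedComponentsWithStats(m)
    for i in range(1,k):
        if s[i,4]>20: print(n,ce[i].round(1),s[i,4],W[l==i].mean(0).round(4),np.median(W[l==i],0).round(4), ((W[l==i].max(0)+W[l==i].min(0))/2).round(4))
E
```

```text
{'time': 0.0, 'joints': array([ 1.16849883e+00,  4.94142892e-01,  1.34609351e+00, -1.25946468e-05,
        1.30249762e+00, -9.55351770e-02]), 'joint_vel': array([ 0.00123577, -0.00037374, -0.00108529, -0.00040906, -0.00055676,
        0.00070202]), 'joint_torque': array([-1.16375806e-03, -8.82174182e+01, -3.83856118e+01, -1.93280821e-04,
        1.02622522e-02, -1.57284796e-05]), 'eef_pos': array([0.18862729, 0.59551512, 0.24173804]), 'tool_rot': array([-3.14045533e+00, -9.67900381e-05,  2.83483363e+00]), 'ft_force': array([0.77708504, 0.05949007, 0.10308141]), 'ft_torque': array([ 0.02796253, -0.01232212,  0.01601506]), 'finger_force': 0.0, 'finger_gap': 0.08545968713821075}
top [432.2 216.1] 62 [ 0.6057 -0.1183  0.071 ] [ 0.6058 -0.1179  0.0708] [ 0.6029 -0.1194  0.0707]
top [387.7 223.4] 43 [ 0.589  -0.0256  0.0704] [ 0.5896 -0.026   0.0706] [ 0.5877 -0.0262  0.0698]
top [342.7 230.6] 34 [0.5724 0.0685 0.0699] [0.5733 0.0689 0.0698] [0.5705 0.0678 0.0705]
top [297.9 239.3] 49 [0.5525 0.162  0.07  ] [0.5531 0.162  0.0703] [0.5509 0.161  0.0707]
side [347.2 248.1] 119 [0.5557 0.1571 0.068 ] [0.5577 0.1569 0.0692] [0.5515 0.1582 0.0664]
side [304.1 258.4] 136 [0.5742 0.0644 0.068 ] [0.5762 0.0643 0.0694] [0.5714 0.0645 0.0663]
side [258. 269.] 140 [ 0.5919 -0.0287  0.0682] [ 0.5936 -0.0285  0.0695] [ 0.5887 -0.0284  0.0665]
side [209.  279.8] 135 [ 0.6092 -0.1216  0.0692] [ 0.6103 -0.1222  0.0699] [ 0.6065 -0.1212  0.0666]
```

Run:
```python
import cv2
a=cv2.imread("pics/top0.png")[120:320,220:500]; cv2.imwrite("pics/topc.png",cv2.resize(a,(784,560),interpolation=3))
a=cv2.imread("pics/side0.png"); cv2.imwrite("pics/side1.png",a)
```

```text
(no output)
```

View pics/topc.png

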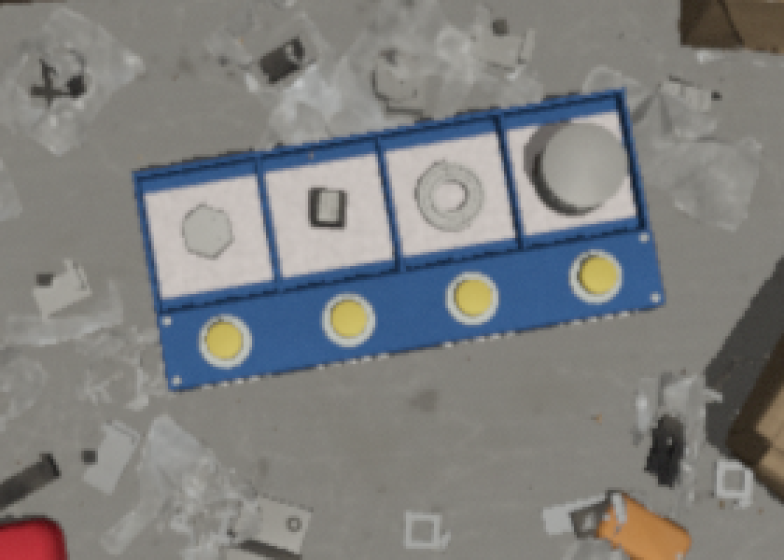

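View pics/side0.png

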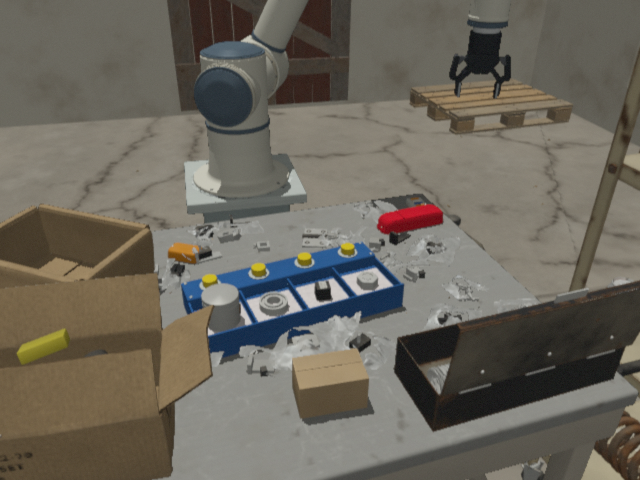

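The top crop shows, left to right, the nut, relay, bearing (445,195) and piston (580,165). The target buttons are therefore 3, at (0.590,-0.027), and 4, at (0.607,-0.120). I'll move above button 3 with the gripper shut.

Emit:
arm_command:
  commands: "0.027 -0.042 0 0 0 0;0.054 -0.084 0 0 0 0;0.081 -0.126 0 0 0 0;0.108 -0.168 0 0 0 0;0.135 -0.210 0 0 0 0;0.162 -0.252 0 0 0 0;0.189 -0.294 0 0 0 0;0.216 -0.336 0 0 0 0;0.243 -0.378 0 0 0 0;0.27 -0.42 0 0 0 0"
  gripper: -1

```text
time: 1.35
eef_pos: [0.4593, 0.1743, 0.2422]
tool_rot: [-3.141, -0.0, 2.835]
ft_force: [0.1, 0.4, -0.1]
finger_gap: 0.0001
finger_force: 0.0
```

Emit:
arm_command:
  commands: "0.022 -0.034 0 0 0 0;0.044 -0.068 0 0 0 0;0.066 -0.102 0 0 0 0;0.088 -0.136 -0.02 0 0 0;0.11 -0.17 -0.04 0 0 0;0.131 -0.203 -0.06 0 0 0;0.131 -0.203 -0.09 0 0 0;0.131 -0.203 -0.12 0 0 0;0.131 -0.203 -0.13 0 0 0;0.131 -0.203 -0.13 0 0 0"

```text
time: 2.6
eef_pos: [0.5896, -0.0271, 0.1122]
tool_rot: [-3.141, -0.001, 2.835]
ft_force: [0.3, 1.3, 0.1]
finger_gap: -0.0003
finger_force: 0.0
```

Run:
```python
from h import *
o=get_obs();print(o['time'],o['eef_pos'],o['tool_rot'],o['ft_force'],o['finger_gap'])
ims=[]
for n,(r,c0) in {"top":(130,270),"side":(170,150)}.items():
    c=optics.camera(n); W=world(c); ims.append(cv2.resize(c["pixels"][r:r+180,c0:c0+200,::-1],(400,360),interpolation=3))
    m=(W[...,2]>.1)&(c["z_map"]>0)&(np.hypot(W[...,0]-.607,W[...,1]+.12)<.16)
    print(n,m.sum()); 
    t=m&(W[...,2]<.16)
    if t.any(): print(W[t].min(0),W[t].max(0), W[t][W[t][:,2].argmin()])
cv2.imwrite("pics/c1.png",np.hstack(ims))
```

```text
2.6 [ 0.58958966 -0.02705865  0.11216334] [-3.14146833e+00 -8.82591082e-04  2.83492831e+00] [0.320268   1.25377647 0.13100242] -0.00032617062135559494
top 9211
[ 0.48696853 -0.27688153  0.10005816] [ 0.57631546 -0.22159556  0.12821967] [ 0.56281098 -0.26690882  0.10005816]
side 15040
[ 0.48950925 -0.27791949  0.10000537] [0.61578781 0.00780591 0.15982887] [ 0.55773844 -0.26121062  0.10000537]
```

View pics/c1.png

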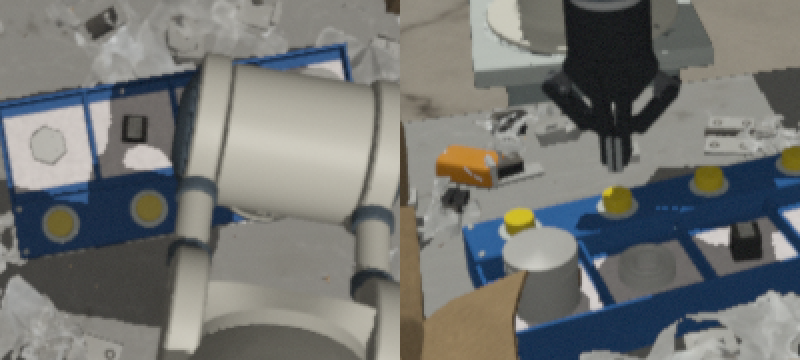

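The fingertips are centred over cap 3, just above it at side crop (616,165). I'll descend gently.

Emit:
arm_command:
  commands: "0 0 -0.012 0 0 0;0 0 -0.022 0 0 0;0 0 -0.026 0 0 0;0 0 -0.028 0 0 0;0 0 -0.030 0 0 0;0 0 -0.032 0 0 0;0 0 -0.033 0 0 0;0 0 -0.034 0 0 0;0 0 -0.034 0 0 0;0 0 -0.034 0 0 0"

```text
time: 3.95
eef_pos: [0.5899, -0.0272, 0.0783]
tool_rot: [3.142, 0.0, 2.835]
ft_force: [0.9, 0.2, 2.5]
finger_gap: -0.0
finger_force: 1.2
```

Run:
```python
from h import *
for n in("side","top"):
    c=optics.camera(n); W=world(c); ok=c["z_map"]>0
    for y0 in(-.24,-.28,-.32,-.36,-.4,-.45):
        m=ok&(abs(W[...,1]-y0)<.02)&(W[...,0]>.4)&(W[...,0]<.75)&(W[...,2]>.03)&(W[...,2]<.6)
        z=W[m][:,2]; print(n,y0,m.sum(),np.histogram(z,np.arange(0,.65,.05))[0], W[m][:,0].min() if m.any() else 0)
```

```text
side -0.24 1211 [ 78 489 562  82   0   0   0   0   0   0   0   0] 0.45184428363934237
side -0.28 1282 [  0 391 791 100   0   0   0   0   0   0   0   0] 0.42289467613220677
side -0.32 1049 [ 94 366 487 102   0   0   0   0   0   0   0   0] 0.40430101638756133
side -0.36 497 [ 48 112 249  88   0   0   0   0   0   0   0   0] 0.4000443865775678
side -0.4 373 [  0   0 317  56   0   0   0   0   0   0   0   0] 0.581473299979641
side -0.45 500 [  0  98 402   0   0   0   0   0   0   0   0   0] 0.551531319135359
top -0.24 1068 [121 252 601  94   0   0   0   0   0   0   0   0] 0.4381930590010209
top -0.28 1150 [ 69 267 723  91   0   0   0   0   0   0   0   0] 0.40796136390805315
top -0.32 733 [  7 102 513 111   0   0   0   0   0   0   0   0] 0.40002395803067936
top -0.36 620 [ 55 170 302  93   0   0   0   0   0   0   0   0] 0.40036949757673423
top -0.4 585 [ 71 147 279  88   0   0   0   0   0   0   0   0] 0.5761005997720283
top -0.45 584 [ 86 164 280  54   0   0   0   0   0   0   0   0] 0.542262506793151
```

Emit:
arm_command:
  commands: "0 0 -0.001 0 0 0;0 0 -0.002 0 0 0;0 0 -0.003 0 0 0;0 0 -0.004 0 0 0;0 0 -0.0045 0 0 0;0 0 -0.005 0 0 0;0 0 -0.005 0 0 0;0 0 -0.005 0 0 0;0 0 -0.005 0 0 0;0 0 -0.005 0 0 0"

```text
time: 5.3
eef_pos: [0.5898, -0.0272, 0.0733]
tool_rot: [3.142, 0.0, 2.835]
ft_force: [0.9, -0.3, 3.5]
finger_gap: 0.0001
finger_force: 1.3
```

Emit:
arm_command:
  commands: "0 0 -0.0002 0 0 0;0 0 -0.0004 0 0 0;0 0 -0.0006 0 0 0;0 0 -0.0008 0 0 0;0 0 -0.001 0 0 0;0 0 -0.001 0 0 0;0 0 -0.001 0 0 0;0 0 -0.001 0 0 0;0 0 -0.001 0 0 0;0 0 -0.001 0 0 0"

```text
time: 6.55
eef_pos: [0.5898, -0.0272, 0.0724]
tool_rot: [3.142, 0.0, 2.835]
ft_force: [1.3, 0.4, 5.5]
finger_gap: 0.0001
finger_force: 2.6
```

Nearly at the bottom stop (5.5 N). I'll withdraw and go above button 4.

Emit:
arm_command:
  commands: "0 0 0.005 0 0 0;0 0 0.015 0 0 0;0 0 0.03 0 0 0;0 0 0.04 0 0 0;0.004 -0.023 0.04 0 0 0;0.008 -0.046 0.04 0 0 0;0.013 -0.07 0.04 0 0 0;0.017 -0.093 0.04 0 0 0;0.017 -0.093 0.04 0 0 0;0.017 -0.093 0.04 0 0 0"

```text
time: 7.8
eef_pos: [0.6065, -0.1203, 0.112]
tool_rot: [3.141, -0.001, 2.834]
ft_force: [-0.4, 0.4, 0.6]
finger_gap: 0.0001
finger_force: 0.0
```

Run:
```python
from h import *
o=get_obs();print(o['eef_pos'],o['ft_force'])
c=optics.camera("side"); W=world(c); cv2.imwrite("pics/c2.png",cv2.resize(c["pixels"][190:340,160:360,::-1],(800,600),interpolation=3))
h=cv2.cvtColor(c["pixels"],cv2.COLOR_RGB2HSV)
m=((h[...,0]>20)&(h[...,0]<35)&(h[...,1]>130)&(h[...,2]>60)&(W[...,2]>.055)&(W[...,2]<.08)&(c["z_map"]>0)).astype(np.uint8)
k,l,s,ce=cv2.connectedComponentsWithStats(m)
for i in range(1,k):
    if s[i,4]>20: print(ce[i].round(),np.median(W[l==i],0).round(4),np.percentile(W[l==i][:,2],90))
```

```text
[ 0.60648777 -0.12025413  0.11202788] [-0.44230701  0.36840861  0.62817787]
[347. 249.] [0.5581 0.1565 0.0686] 0.07093086253805674
[304. 259.] [0.577  0.0644 0.0689] 0.07146500603077874
[258. 272.] [ 0.5911 -0.0283  0.0605] 0.06194202183745183
[209. 280.] [ 0.6113 -0.1218  0.0698] 0.07122807444136992
```

View pics/c2.png

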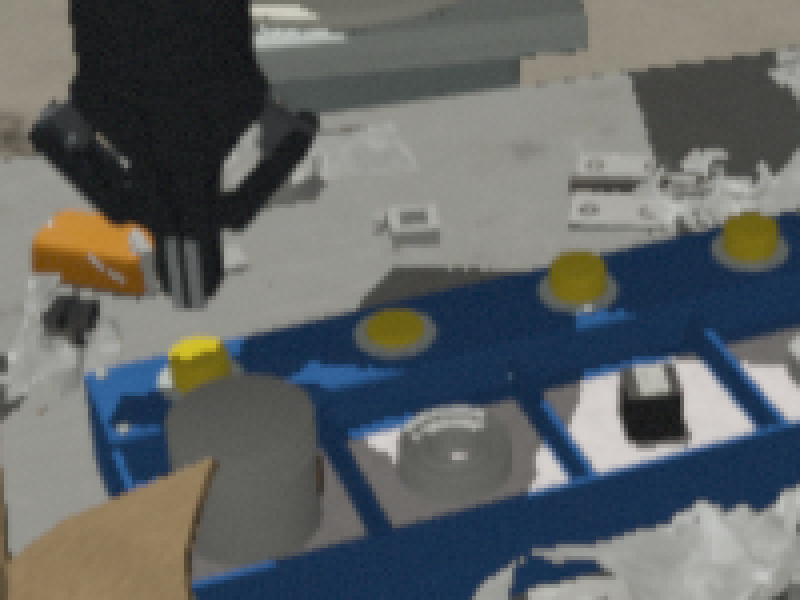

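Button 3 at (395,330) is in by about 9.5 mm (cap top at about 61.5 mm). The fingertips are now above button 4 at (200,360), so I'll press it the same way.

Emit:
arm_command:
  commands: "0 0 -0.012 0 0 0;0 0 -0.022 0 0 0;0 0 -0.026 0 0 0;0 0 -0.028 0 0 0;0 0 -0.030 0 0 0;0 0 -0.032 0 0 0;0 0 -0.033 0 0 0;0 0 -0.034 0 0 0;0 0 -0.035 0 0 0;0 0 -0.036 0 0 0"

```text
time: 9.1
eef_pos: [0.6069, -0.1202, 0.0763]
tool_rot: [3.142, 0.0, 2.835]
ft_force: [-0.7, 1.4, 4.5]
finger_gap: -0.0004
finger_force: 2.4
```

Emit:
arm_command:
  commands: "0 0 -0.001 0 0 0;0 0 -0.002 0 0 0;0 0 -0.0025 0 0 0;0 0 -0.003 0 0 0;0 0 -0.0033 0 0 0;0 0 -0.0036 0 0 0;0 0 -0.004 0 0 0;0 0 -0.004 0 0 0;0 0 -0.004 0 0 0;0 0 -0.004 0 0 0"

```text
time: 10.35
eef_pos: [0.6069, -0.1202, 0.0723]
tool_rot: [3.142, 0.0, 2.835]
ft_force: [0.4, 0.7, 4.4]
finger_gap: 0.0001
finger_force: 2.3
```

Emit:
arm_command:
  commands: "0 0 0.005 0 0 0;0 0 0.015 0 0 0;0 0 0.03 0 0 0;0 0 0.05 0 0 0;0 0 0.08 0 0 0;-0.03 0.01 0.11 0 0 0;-0.06 0.03 0.14 0 0 0;-0.09 0.05 0.16 0 0 0;-0.12 0.07 0.16 0 0 0;-0.12 0.07 0.16 0 0 0"

```text
time: 11.6
eef_pos: [0.485, -0.0491, 0.2335]
tool_rot: [3.142, 0.0, 2.836]
ft_force: [0.4, 0.1, -0.5]
finger_gap: 0.0
finger_force: 0.0
```

Run:
```python
from h import *
c=optics.camera("side"); W=world(c); cv2.imwrite("pics/c3.png",cv2.resize(c["pixels"][190:340,160:360,::-1],(800,600),interpolation=3))
h=cv2.cvtColor(c["pixels"],cv2.COLOR_RGB2HSV)
m=((h[...,0]>20)&(h[...,0]<35)&(h[...,1]>130)&(h[...,2]>60)&(W[...,2]>.055)&(W[...,2]<.08)&(c["z_map"]>0)).astype(np.uint8)
k,l,s,ce=cv2.connectedComponentsWithStats(m)
for i in range(1,k):
    if s[i,4]>20: print(ce[i].round(),np.median(W[l==i],0).round(4),np.percentile(W[l==i][:,2],90))
```

```text
[347. 248.] [0.5583 0.1568 0.0688] 0.07076728705781095
[304. 259.] [0.5765 0.0637 0.0693] 0.0710672773032118
[258. 272.] [ 0.5895 -0.0284  0.0605] 0.061683831867721604
[209. 282.] [ 0.6052 -0.1222  0.0606] 0.0620553769146046
```

View pics/c3.png

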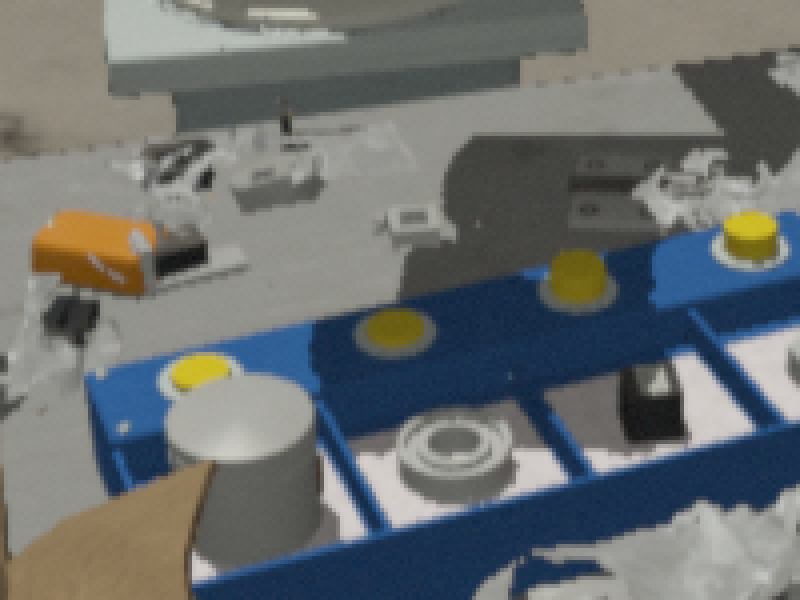

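Buttons 4 (200,373) and 3 (395,330) are in by about 9 mm, and the other two are still out. Nothing else has moved.

```bash
python3 -c "
from station import bot
print(bot.job_done())"
```

```text
the job is handed in; nothing more can be done
None
```

I pressed buttons 3 (ball bearing) and 4 (piston) in by about 9 mm each and left buttons 1 and 2 out. None of the parts or loose things in view moved, and the job is handed in; no verdict came back.

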